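Finish the box layer, set the leg to its mark and cam it shut

TASK

Finish the layer on the shelf organiser: lay the green-lid box lengthways beside the blue-lid one and the white-lid box crossways, each flat in its blue outline, and let go of them. Then, by its orange cam lever, push the sprung leg in until the yellow pointer is in line with the red mark with the lever still open, wait there for a moment, and slide the lever fully closed (away from the robot) while holding the leg at the mark. Finish still holding the lever with the leg at the mark, because I have yet to tighten the lock screw; leave the other things alone.

Things in the scene. Friction and masses are not known exactly. Their poses are not given: they have to be found in the camera images.
- organiser: shoe-shelf organiser fixed to the shelf: pale wood slab 170 (own x) x 390 (own y) mm, top 18 mm above the shelf, with a 30 mm high dark wood end stop at its +y end and the sliding leg at its -y end; three blue outlines on the slab show the pattern. Origin: centre, at shelf height; turned by up to 0.15 rad. Axes: +x away from the robot, +y towards the end stop
- slot_near (a point): blue outline lengthways (110 mm along the organiser's y) nearer the robot, empty at first, for the green-lid box. Point: where the centre of the box body belongs, 22.5 mm above the slab; axes of the organiser. Neighbouring boxes lie 4 mm apart
- slot_far (a point): the same on the side away from the robot, where the blue-lid box already lies. Point: where the centre of the box body belongs
- slot_cross (a point): blue outline crossways (110 mm along the organiser's x) between the two lengthways outlines and the sliding leg, empty at first, for the white-lid box. Point: where the centre of the box body belongs, 22.5 mm above the slab
- green_box_mid (a point): clear plastic accessory box with a green lid, 110 (own x) x 55 (own y) x 45 mm high, on top of which a green grip rib stands, 50 mm long (own x), 16 mm thick (own y), 28 mm high (45 to 73 mm above the underside), mid-lid. 150 to 290 g. Point: centre of the 45 mm high body, 22.5 mm above its underside, 36.5 mm under the middle of the rib. It lies to the robot's left, its long side roughly along world x
- white_box_mid (a point): clear plastic accessory box with a white lid, 110 (own x) x 55 (own y) x 45 mm high, on top of which a white grip rib stands, 50 mm long (own x), 16 mm thick (own y), 28 mm high (45 to 73 mm above the underside), mid-lid. 150 to 290 g. Point: centre of the 45 mm high body, 22.5 mm above its underside, 36.5 mm under the middle of the rib. It lies to the robot's left, its long side roughly along world x; it and the green-lid box may swap places
- blue_box_mid (a point): clear plastic accessory box with a blue lid, 110 (own x) x 55 (own y) x 45 mm high, on top of which a blue grip rib stands, 50 mm long (own x), 16 mm thick (own y), 28 mm high (45 to 73 mm above the underside), mid-lid. 150 to 290 g. Point: centre of the 45 mm high body, 22.5 mm above its underside, 36.5 mm under the middle of the rib. It already lies in slot_far, its long side along the organiser's y
- leg: sliding leg of the organiser: grey carriage 100 x 100 mm, top 45 mm above the shelf, with an aluminium fence 112 mm wide and 50 mm high at its +y end that closes off the layer. It slides along the organiser's y by up to 78 mm; a spring keeps pushing it out (to -y) with 4 to 6 N, to which 1 N of friction adds, so it starts fully out and runs back when let go, closed cam or not. Origin: under the fence's face, at shelf height
- pointer (a point): yellow pointer on the leg, beside the scale on the slab's near edge. Point: its tip; it moves with the leg
- mark (a point): red length-mark clip, 8 mm wide, on the scale along the slab's near edge, not to be moved; pointer and mark agree when they have the same organiser y. It stands 54 to 70 mm from where the pointer starts; with the leg there, the fence stays 5 to 21 mm short of the white-lid box
- cam_grip (a point): cam lever that rides on the leg's carriage: an upright orange fin 34 mm (organiser x) x 18 mm (organiser y), 40 mm high, from 51 to 91 mm above the shelf, on a flat steel foot 40 x 34 mm. Point: centre of the fin. Pushing the fin along the organiser's y moves the whole leg; pushing it along +x slides the cam
- cam (a joint): slide of the cam lever on the leg, m: 0 = open (at the orange patch, nearer the robot), 0.036 = fully closed (stop, at the green patch); it moves along the organiser's +x, stays where left, about 3 N of friction
- shoe_horn: stainless shoe horn lying flat, 210 mm long (own y), 36 mm wide; a bystander, to be left alone. Origin: underside
- ring_dish: white ceramic ring dish, 84 mm across, 22 mm high; a bystander, to be left alone. Origin: underside
- hat_form: wooden hat form, 164 mm across, 146 mm high; a bystander, to be left alone. Origin: underside
- hair_pick: black plastic hair pick lying flat, 190 mm long (own y); a bystander, to be left alone. Origin: underside
- polish_jar: amber jar with black cap, 68 mm across, 55 mm high; a bystander, to be left alone. Origin: underside
Things that resemble listed ones, but are neither listed nor needed, are in the scene too. What is shaped like the part that bears white_box_mid but black is not meant. Leave any pink look-alike of the part that bears blue_box_mid alone.

How it is judged (in metres and radians):
On the way, in this order (a step that is already met when the one before it is completed fails the run):
1. the layer is complete and both boxes are let go (x of green_box_mid in the frame of slot_near between -0.007 and 0.007 m and y of green_box_mid in the frame of slot_near between -0.007 and 0.007 m and z of green_box_mid in the frame of slot_near between -0.004 and 0.004 m and angle between the x axis of each of green_box_mid, blue_box_mid and the y axis of organiser, either way round below 0.09 rad and angle between each of green_box_mid, white_box_mid, blue_box_mid's own z axis and vertical below 0.06 rad and x of white_box_mid in the frame of slot_cross between -0.007 and 0.007 m and y of white_box_mid in the frame of slot_cross between -0.007 and 0.007 m and z of white_box_mid in the frame of slot_cross between -0.004 and 0.004 m and angle between the x axis of white_box_mid and the x axis of organiser, either way round below 0.09 rad and x of blue_box_mid in the frame of slot_far between -0.007 and 0.007 m and y of blue_box_mid in the frame of slot_far between -0.007 and 0.007 m and z of blue_box_mid in the frame of slot_far between -0.004 and 0.004 m and contact force between the fingers and green_box below 0.1 N and contact force between the fingers and white_box below 0.1 N), for 0.2 s.
2. the leg is held at the mark with the cam lever still open (y of pointer in the frame of mark between -0.004 and 0.004 m and value of joint cam below 0.012 m and contact force between the fingers and leg above 2 N), for 0.2 s.
At the end, for the whole second after the job is handed in: Each box within 7 mm of the middle of its outline along each organiser axis, within 0.09 rad of its direction, flat on the slab (4 mm); pointer within 4 mm of the mark along the organiser's y; cam lever at 32 mm or more of its 36 mm; fingers still bearing on the lever or leg with more than 2 N (x of green_box_mid in the frame of slot_near between -0.007 and 0.007 m and y of green_box_mid in the frame of slot_near between -0.007 and 0.007 m and z of green_box_mid in the frame of slot_near between -0.004 and 0.004 m and angle between the x axis of each of green_box_mid, blue_box_mid and the y axis of organiser, either way round below 0.09 rad and angle between each of green_box_mid, white_box_mid, blue_box_mid's own z axis and vertical below 0.06 rad and x of white_box_mid in the frame of slot_cross between -0.007 and 0.007 m and y of white_box_mid in the frame of slot_cross between -0.007 and 0.007 m and z of white_box_mid in the frame of slot_cross between -0.004 and 0.004 m and angle between the x axis of white_box_mid and the x axis of organiser, either way round below 0.09 rad and x of blue_box_mid in the frame of slot_far between -0.007 and 0.007 m and y of blue_box_mid in the frame of slot_far between -0.007 and 0.007 m and z of blue_box_mid in the frame of slot_far between -0.004 and 0.004 m and y of pointer in the frame of mark between -0.004 and 0.004 m and value of joint cam above 0.032 m and contact force between the fingers and leg above 2 N); the arm keeps its last pose, push and grip.
It fails at once if the cam lever is closed past half while the leg is well off the mark (8 mm) (value of joint cam above 0.018 m and not (y of pointer in the frame of mark between -0.008 and 0.008 m)).
It fails at once if a bystander is moved by more than 20 mm (distance of any of shoe_horn, ring_dish, hat_form, hair_pick, polish_jar from where it was at the start of the episode above 0.02 m).
It fails at once if the red mark is moved (distance of mark from where it was at the start of the episode above 0.004 m).
It also fails if it takes over 72 s, if anything falls off the work surface, if the arm or the gripper's body presses on something with over 40 N, if the wrist force passes 120 N, or if a joint passes its speed limit or range.

ROBOT

A 6-joint arm with a two-finger parallel gripper is mounted at the origin on the work surface. World frame = base frame: x ahead of the robot, y to its left, z up, the work surface at z = 0. Lengths are in mm, angles in degrees, forces in N, time in s.
With the tool pointing down it reaches from about 300 to 850 mm from the base axis. Payload 4.2 kg.
Tool frame: the origin (TCP) lies between the finger pads; the fingertips stand 19 mm ahead of it and the grasp point (between the pads) is the TCP (env.tips_ahead is the distance from the TCP to the fingertips, in mm); z points along the fingers, y is the direction in which the jaws open and shut (so a half turn about z gives the same grasp; the last joint's range is limited). The gripper opens to 91 mm and grips with 3 to 60 N. Pads are 32 mm wide; open, the fingers measure 118 mm over their backs; the gripper's body (76 mm by 178 mm) begins 60 mm behind the grasp point.
Start: joints at [71.562, 18.312, 89.639, -0, 72.044, -1.146], TCP at [170.914, 549.026, 232.976] pointing down, gripper open.
Joint ranges: [-177.97, 177.97], [-48.28, 115.42], [12.27, 149.76], [-77.06, 257.06], [2.81, 150.46], [-146.56, 146.56]. Speed limits (degrees/s): [147.25, 147.25, 180, 180, 180, 180].

INTERFACE

Orientations are given as [roll, pitch, yaw] about the fixed x, y, z axes, in that order (R = Rz(yaw) Ry(pitch) Rx(roll)).
In Python, from workcell import telemetry, viewer, job_done, env gives the robot as it stands. The module is installed in compiled form; this text tells all that it offers.
- The arm moves only by the shell command python3 -m jog 'ROWS' [FORCE]. ROWS is JSON, a list of rows, each a list of 3 entries, a list of its own where there are three numbers: the shift along the tool's x, y, z in cm, then the turn about the tool's z in degrees, then the opening, from 0 (shut) to 1 (fully open). A call has 1 to 10 rows; each row shifts and turns the pose as measured when the row begins, along the tool's axes as they then stand; what a row does not reach is not made up. A row lasts 1/8 s, in which the tool goes at most 62.5 mm and 10.7 degrees, less where a joint would pass 70% of its speed; a pose out of reach is approached as far as the arm can. A call is refused whole if a number of a shift passes 6.25 or a number of a turn 10.7, either way. A call with a gripper value outside its range is refused whole. The fingers move at their own pace and stop on an object; FORCE is the grip in N (left out, the last holds). Time passes only in rows, so rows that do not move let the fingers close. It gives the time, the measured TCP pose, the force and the opening at its end, in the units of the state.
- telemetry.state(): the state, without advancing time (a new reading comes with each control period).
- viewer.grab_frame(name): name is "scene" or "top" or "wrist"; returns a dict with "color" (400x640x3 uint8, red, green, blue), "K" (3x3 intrinsics, pixels), "rvec" (rotation vector, rad) and "tvec" (3), from world to camera coordinates, as OpenCV has them. Camera axes: x right, y down, z forward; pixel columns grow to the right and rows downward; lengths in mm; the calibration is good to about 2 mm. A picture is of the moment at which its call begins. There is no depth.
- job_done(): hands the job in, once; it reports no verdict.
The state is a dict: "time_s": time; "qpos": joint angles; "qvel": joint speeds; "effort": joint torques, N m; "ee_pos": TCP position; "ee_rot": TCP orientation; "force": force on the tool from outside, world axes, zero at the start; "torque": the same for the moment, N m; "gripper_width": finger opening in mm.
Only numpy, scipy, OpenCV 4.12 (cv2) and the standard library are available. Lean on these libraries where they do the work, as an engineer would, in place of code of your own. Each camera call takes 0.05 s, during which the arm holds its last target. There are 200 camera calls.

## Working session

There is one attempt and no reset: what is moved stays moved. The work goes in short steps, Python scripts to look and compute and a shell command to move; the robot and the scene stay as the last step left them, time stands still between calls to the robot, and variables do not carry over. Pictures are saved under pics/ and viewed, about 8 in all and at most 12, crops included, and the job is handed in when it is done.

```bash
mkdir -p pics; cat > h.py <<'E'
import numpy as np, cv2
from workcell import telemetry, viewer, job_done, env
def grab(n,save=None):
    f=viewer.grab_frame(n); 
    if save: cv2.imwrite('pics/'+save, f['color'][:,:,::-1])
    return f
def ray(f,uv,z):
    R,_=cv2.Rodrigues(np.array(f['rvec'],float)); t=np.array(f['tvec'],float).ravel()
    d=R.T@np.linalg.inv(np.array(f['K']))@np.array([uv[0],uv[1],1.]); c=-R.T@t
    return c+d*(z-c[2])/d[2]
def proj(f,p):
    return cv2.projectPoints(np.array(p,float).reshape(-1,3),np.array(f['rvec'],float),np.array(f['tvec'],float),np.array(f['K'],float),None)[0].reshape(-1,2)
E
python3 - <<'E'
from h import *
import pickle
a=grab('top','top.png');b=grab('scene','scene.png')
pickle.dump((a,b),open('f0.pkl','wb'))
print(telemetry.state())
for f in(a,b):
    R,_=cv2.Rodrigues(np.array(f['rvec'],float));print(-R.T@np.array(f['tvec']).ravel(),f['K'])
E
```

```text
{'time_s': 0.1, 'qpos': array([ 7.15618414e+01,  1.83472910e+01,  8.96991400e+01, -6.64794338e-04,
        7.20429457e+01, -1.14494296e+00]), 'qvel': array([ 0.08042422, -0.06997067, -0.11811442, -0.02105252,  0.09125235,
        0.09105826]), 'effort': array([ 2.80883005e-04, -4.13327193e+01, -2.32512474e+01,  7.30722374e-02,
        4.22228209e-02, -4.40405609e-05]), 'ee_pos': array([170.78750299, 548.61587883, 232.21308166]), 'ee_rot': array([-1.79910629e+02, -1.15393298e-03,  1.62706989e+02]), 'force': array([-0.97473853, -0.6179328 , -0.09693323]), 'torque': array([ 0.02152895, -0.03238971, -0.02235597]), 'gripper_width': 91.20520316165948}
[ 437.26689541   94.35823228 1212.17575963] [[393.87632049   0.         317.45440672]
 [  0.         393.87632049 195.14805207]
 [  0.           0.           1.        ]]
[1178.1322997  -199.65983528  960.88411113] [[446.93616383   0.         320.79316906]
 [  0.         446.93616383 200.8087634 ]
 [  0.           0.           1.        ]]
```

View pics/top.png

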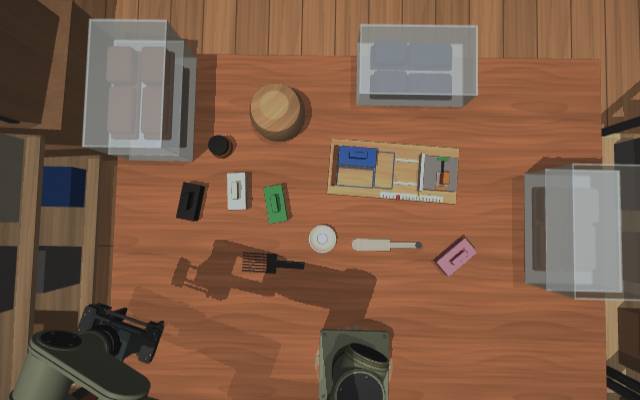

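View pics/scene.png

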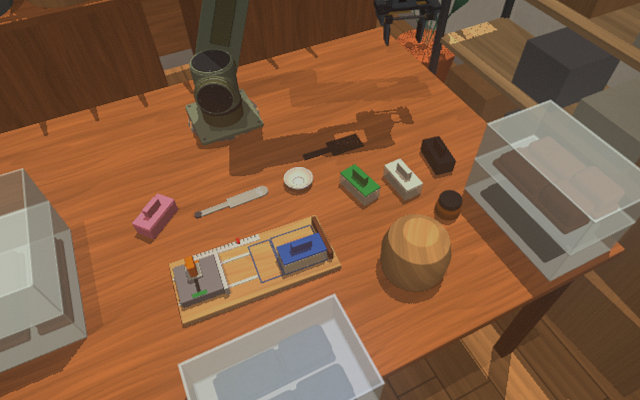

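The top view shows the green box at (276,203), the white box at (236,191) and a black look-alike at (190,201). The blue box is in the organiser at (357,157), with a pink look-alike at (455,256). I'm going for the green and white lids, since the black and pink ones are excluded by colour. A crop will confirm this, along with rough positions.

```bash
python3 - <<'E'
from h import *
import pickle
a,b=pickle.load(open('f0.pkl','rb'))
im=a['color']; 
c=cv2.resize(im[125:235,160:480],None,fx=2.5,fy=2.5,interpolation=cv2.INTER_CUBIC); cv2.imwrite('pics/crop1.png',c[:,:,::-1])
hsv=cv2.cvtColor(im,cv2.COLOR_RGB2HSV)
def m(n,lo,hi,box,z):
    k=cv2.inRange(hsv,np.array(lo),np.array(hi)); q=np.zeros_like(k); x0,y0,x1,y1=box; q[y0:y1,x0:x1]=k[y0:y1,x0:x1]
    cs,_=cv2.findContours(q,cv2.RETR_EXTERNAL,cv2.CHAIN_APPROX_NONE); c=max(cs,key=cv2.contourArea)
    w=np.array([ray(a,p[0],z)[:2] for p in c],np.float32); r=cv2.minAreaRect(w)
    print(n,np.round(r[0],1),np.round(r[1],1),round(r[2],1),cv2.contourArea(c), c.reshape(-1,2).mean(0))
m('green',(45,100,40),(80,255,255),(255,175,300,230),45)
m('white',(0,0,130),(180,60,255),(220,165,255,215),45)
m('blue',(105,130,50),(130,255,255),(330,140,385,172),63)
m('slab',(8,40,150),(25,160,255),(315,125,475,215),18)
m('orange',(5,180,150),(18,255,255),(425,140,470,200),85)
m('red',(0,170,130),(6,255,255),(375,190,420,205),20)
m('yellow',(24,150,130),(34,255,255),(400,180,460,210),20)
E
```

```text
green [476.5 244.6] [108.6  53.8] 11.5 606.0 [274.75490196 203.51960784]
white [512.9 361.9] [110.7  53.9] 2.0 618.5 [235.88571429 190.76190476]
blue [620.1   4.8] [109.4  53.1] 86.6 611.5 [357.16190476 156.1047619 ]
slab [ 589.7 -113.7] [272.9 484.2] 1.2 7938.5 [391.50756201 169.31094979]Traceback (most recent call last):
  File "<stdin>", line 16, in <module>
  File "<stdin>", line 9, in m
ValueError: max() iterable argument is empty
```

View pics/crop1.png

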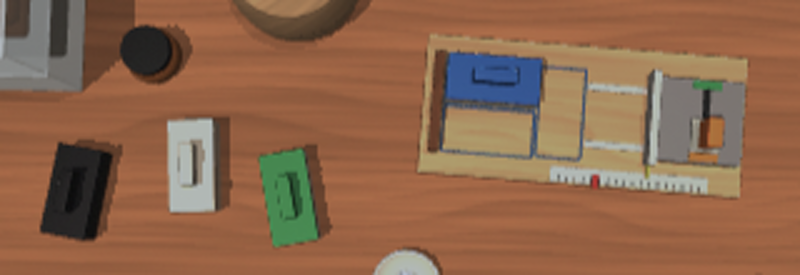

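The crop confirms green at (288,196), white at (190,165) and black at (76,190). The blue box is already in the far slot, and the near and cross outlines are empty. Moving above the green box.

```bash
python3 -m jog '[[[-5.46,-2.85,0],0,0.6],[[-5.46,-2.85,0],0,0.6],[[-5.46,-2.85,0],0,0.6],[[-5.46,-2.85,0],0,0.6],[[-5.46,-2.85,0],0,0.6],[[-5.46,-2.85,0],0,0.6],[[-5.46,-2.85,0],0,0.6],[[0,0,0],-9.6,0.6],[[0,0,0],-9.6,0.6],[[0,0,0],-9.6,0.6]]' 20
python3 - <<'E'
from h import *
import pickle
f=grab('wrist','w1.png');pickle.dump(f,open('w1.pkl','wb'));s=telemetry.state();print(s['ee_pos'],s['ee_rot'],s['time_s'])
R,_=cv2.Rodrigues(np.array(f['rvec'],float));print(-R.T@np.array(f['tvec']).ravel(),f['K'][0]); print(R)
E
```

```text
time_s: 1.35
ee_pos: [483.1, 236.9, 227.8]
ee_rot: [-179.8, -0.3, -167.6]
force: [0.2, 0.9, -0.6]
gripper_width: 54.9
[483.07610142 236.90922537 227.74496536] [-179.77344293   -0.3283208  -167.34060924] 1.4
[420.28743266 224.11759717 381.28394775] [279.14991911   0.         319.9909936 ]
[[-0.21632934  0.97631016 -0.00448252]
 [ 0.94981568  0.21151684  0.23045781]
 [ 0.22594643  0.04559722 -0.97307199]]
```

View pics/w1.png

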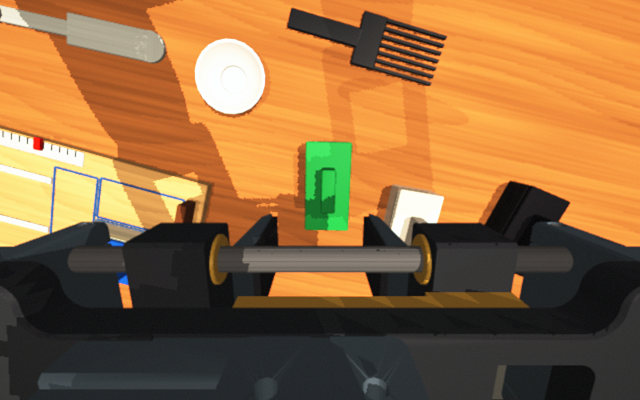

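The wrist view shows the green box whole, with its lid at about (328,185) and the rib at (328,190). The organiser outlines are at left (50–210, 165–240). Measuring the lid.

```bash
cat >> h.py <<'E'
def rect(f,lo,hi,box,z,n=''):
    hsv=cv2.cvtColor(f['color'],cv2.COLOR_RGB2HSV)
    k=cv2.inRange(hsv,np.array(lo),np.array(hi)); q=np.zeros_like(k); x0,y0,x1,y1=box; q[y0:y1,x0:x1]=k[y0:y1,x0:x1]
    q=cv2.morphologyEx(q,cv2.MORPH_CLOSE,np.ones((5,5)))
    cs,_=cv2.findContours(q,cv2.RETR_EXTERNAL,cv2.CHAIN_APPROX_NONE)
    if not cs: print(n,'none'); return
    c=max(cs,key=cv2.contourArea)
    w=np.array([ray(f,p[0],z)[:2] for p in c],np.float32); r=cv2.minAreaRect(w)
    print(n,'xy',np.round(r[0],1),'size',np.round(r[1],1),'ang',round(r[2],1),'px',np.round(c.reshape(-1,2).mean(0)))
    return r
def delta(p,yaw=None):
    s=telemetry.state(); y=np.radians(s['ee_rot'][2]); d=np.array(p[:2])-s['ee_pos'][:2]
    print('TCP',np.round(s['ee_pos'],1),np.round(s['ee_rot'],1),'tool dx dy mm',np.round([d@[np.cos(y),np.sin(y)],d@[np.sin(y),-np.cos(y)]],1), 'turn', None if yaw is None else round(-((yaw-s['ee_rot'][2]+180)%360-180),1))
E
python3 - <<'E'
from h import *
import pickle
f=pickle.load(open('w1.pkl','rb'))
r=rect(f,(45,100,40),(80,255,255),(280,120,370,240),45,'lid')
R,_=cv2.Rodrigues(np.array(f['rvec'],float));
delta(r[0],191.5)
E
```

```text
lid xy [477.3 244. ] size [108.9  54.2] ang 11.0 px [327. 185.]
TCP [483.1 236.9 227.7] [-179.8   -0.3 -167.3] tool dx dy mm [4.1 8.2] turn 1.2
```

```bash
python3 -m jog '[[[0.4,0.8,3],1.7,0.6],[[0,0,5],0,0.6],[[0,0,5],0,0.6],[[0,0,0],0,0.6]]'; python3 -c "
from h import *
delta([477.3,244],191)"
```

```text
time_s: 1.9
ee_pos: [477.1, 243.8, 95.1]
ee_rot: [-179.8, -0.2, -169.6]
force: [-1.0, -0.5, 0.9]
gripper_width: 54.6
TCP [477.1 243.8  95.1] [-179.8   -0.2 -169.6] tool dx dy mm [-0.2  0.2] turn -0.6
```

```bash
python3 -m jog '[[[0,0,2.8],-0.6,0.6],[[0,0,0],0,0.3],[[0,0,0],0,0],[[0,0,0],0,0],[[0,0,0],0,0],[[0,0,-5],0,0],[[0,0,-5],0,0],[[0,0,0],0,0]]' 25
python3 - <<'E'
from h import *
import pickle
f=grab('wrist','w2.png');pickle.dump(f,open('w2.pkl','wb'))
a,b=pickle.load(open('f0.pkl','rb'))
# organiser outline estimate from top view
delta([558,8],86)
E
```

```text
time_s: 2.9
ee_pos: [481.0, 246.0, 178.1]
ee_rot: [-180.0, 0.5, -169.2]
force: [0.8, 0.3, -3.6]
gripper_width: 15.7
TCP [479.5 245.2 175.7] [-179.9    0.3 -169.2] tool dx dy mm [ -32.8 -247.7] turn 104.8
```

```bash
python3 - <<'E'
from h import *
import pickle
a,b=pickle.load(open('f0.pkl','rb')); f=pickle.load(open('w1.pkl','rb'))
c1=cv2.resize(a['color'][135:210,322:467],None,fx=5.5,fy=5.5,interpolation=cv2.INTER_CUBIC)[:410,:797]
c2=cv2.resize(f['color'][120:245,0:220],None,fx=1.5,fy=1.5,interpolation=cv2.INTER_CUBIC)
o=np.zeros((600,800,3),np.uint8);o[:c1.shape[0],:c1.shape[1]]=c1;o[412:412+188,:330]=c2[:188]
cv2.imwrite('pics/c3.png',o[:,:,::-1])
E
```

```text
(no output)
```

View pics/c3.png

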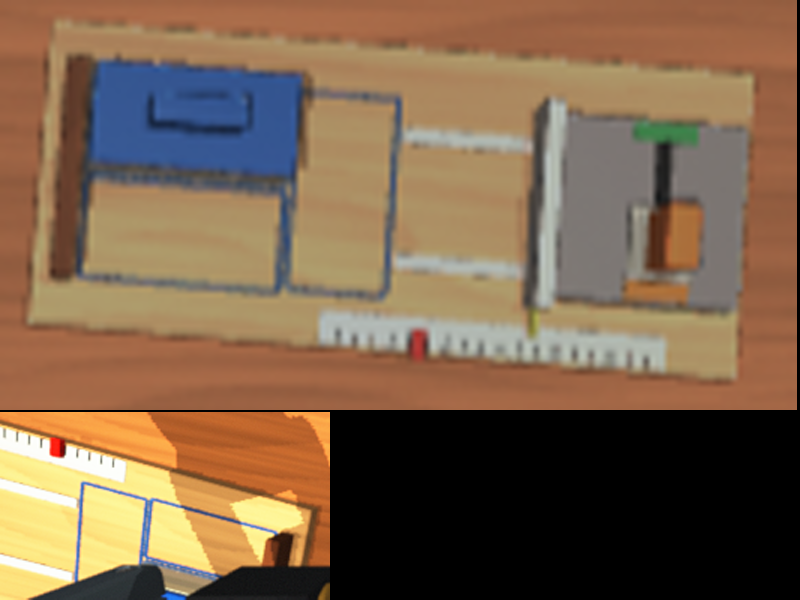

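The crop shows the empty outlines clearly. In the upper panel the near outline has corners (90,180), (286,190), (280,292), (80,277), and the cross outline runs (400,98)–(385,297)–(288,292). The mark is at (419,344) and the pointer at (533,322). Computing world poses from both views.

```bash
python3 - <<'E'
from h import *
import pickle
a,b=pickle.load(open('f0.pkl','rb')); f=pickle.load(open('w1.pkl','rb'))
T=lambda p,z=18: ray(a,(322+(p[0]+.5)/5.5-.5,135+(p[1]+.5)/5.5-.5),z)[:2]
W=lambda p,z=18: ray(f,((p[0]+.5)/1.5-.5,120+(p[1]-412+.5)/1.5-.5),z)[:2]
sl=np.array([T(p) for p in[(58,22),(753,75),(736,379),(30,324)]])
c=sl.mean(0); ey=(sl[0]-sl[1]+sl[3]-sl[2]); ey/=np.linalg.norm(ey); ex=np.array([ey[1],-ey[0]])
print('slab',c,np.degrees(np.arctan2(ex[1],ex[0])),[np.linalg.norm(sl[i]-sl[i-1]) for i in range(4)])
o=lambda p:np.round([(p-c)@ex,(p-c)@ey],1)
for n,p in dict(nTL=(90,180),nTR=(286,190),nBR=(280,292),nBL=(80,277),cTR=(400,98),cBR=(385,297),cBL=(288,292),mark=(419,344),ptr=(533,322)).items(): print(n,o(T(p)),np.round(T(p),1))
for n,p in dict(cBR=(81,484),cBL=(148,498),nBR=(151,499),nTR=(144,557),nBL=(283,533),mark=(57,448)).items(): print('w',n,o(W(p)),np.round(W(p),1))
print('blue',o(np.array([620.1,4.8])), 'orange top',o(T((683,237),91)))
E
```

```text
slab [ 584.09510454 -108.78302395] -3.358899352465012 [np.float64(169.09004196559502), np.float64(384.7493767924576), np.float64(168.40438778105226), np.float64(387.83549248301796)]
nTL [ -2.2 167.5] [591.7  58.5]
nTR [ 0.6 59.1] [588.1 -49.8]
nBR [-56.1  58.3] [531.5 -47.3]
nBL [-56.4 168.8] [537.7  63. ]
cTR [56.5  0. ] [ 640.5 -112.1]
cBR [-54.3   0.6] [ 529.9 -105. ]
cBL [-55.7  53.9] [531.6 -51.7]
mark [-78.7 -19.8] [ 504.4 -123.9]
ptr [-61.7 -81.2] [ 517.8 -186.2]
w cBR [-49.7  -2. ] [ 534.4 -107.9]
w cBL [-53.3  55.4] [534.1 -50.4]
w nBR [-53.1  58. ] [534.4 -47.7]
w nTR [ 2.1 57.1] [589.5 -51.9]
w nBL [-54.6 174.6] [539.8  68.8]
w mark [-75.4 -23.7] [ 507.4 -128. ]
blue [ 29.3 115.5] orange top [ -17.6 -138.3]
```

```bash
python3 -m jog '[[[-0.75,-5,0],0,0],[[-0.75,-5,0],0,0],[[-0.75,-5,0],0,0],[[-0.75,-5,0],0,0],[[-0.75,-5,0],0,0],[[0,0,0],10.4,0],[[0,0,0],10.4,0],[[0,0,0],10.4,0],[[0,0,0],10.4,0],[[0,0,0],10.4,0]]'
python3 -m jog '[[[0,0,0],10.4,0],[[0,0,0],10.4,0],[[0,0,0],10.4,0],[[0,0,0],10.4,0],[[0,0,0],9,0],[[0,0,0],0,0]]'
python3 -c "
from h import *
delta([562.3,6.4],86.6)
f=grab('wrist','w3.png')"
```

```text
time_s: 4.2
ee_pos: [552.4, -2.1, 153.1]
ee_rot: [-178.4, -1.5, 137.4]
force: [-0.1, 0.6, -1.6]
gripper_width: 15.7
time_s: 4.95
ee_pos: [543.3, -2.1, 139.1]
ee_rot: [-176.2, 0.4, 85.3]
force: [-0.0, 0.6, -1.7]
gripper_width: 15.9
TCP [543.3  -2.1 139.1] [-176.2    0.4   85.3] tool dx dy mm [10.  18.3] turn -1.3
```

View pics/w3.png

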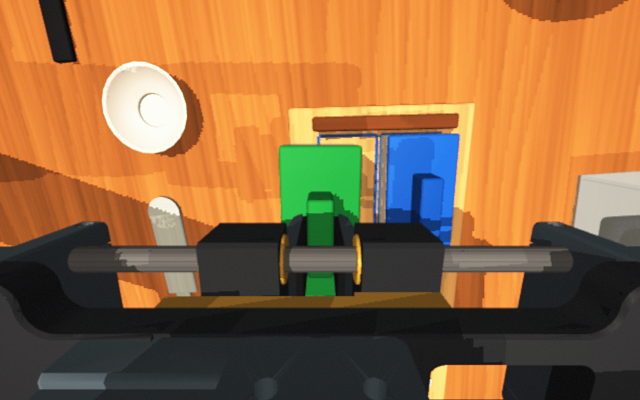

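The view shows the box held at (320,180), over the near outline and in line with it; blue is at (422,180). The arm droops a little per row when loaded, giving 3.8° of tilt. I'll correct the position and lower in a few rows.

```bash
python3 -m jog '[[[1.0,2.2,-0.3],-1.3,0],[[0,0.2,3.2],0,0]]'
python3 -c "
from h import *
delta([563.3,6.4],86.6)"
```

```text
time_s: 5.25
ee_pos: [567.8, 3.6, 110.0]
ee_rot: [-176.5, 0.6, 87.1]
force: [-0.1, -18.3, 16.7]
gripper_width: 16.5
TCP [567.8   3.6 110. ] [-176.5    0.6   87.1] tool dx dy mm [ 2.5 -4.7] turn 0.5
```

```bash
python3 -m jog '[[[-0.3,-0.3,-3.0],0,0],[[0,0,-0.3],0,0]]'
python3 - <<'E'
from h import *
import pickle
f=grab('wrist','w4.png');pickle.dump(f,open('w4.pkl','wb'))
s=telemetry.state();delta([563.3,6.4],86.6);print(s['force'])
p=s['ee_pos'];R=cv2.Rodrigues(np.array([0,0,0.]))[0]
from scipy.spatial.transform import Rotation as Ro
R=Ro.from_euler('xyz',s['ee_rot'],degrees=True).as_matrix()
# predicted lid far-end corners in hand (tool frame), lid 21.5 mm ahead of TCP
pr=proj(f,[p+R@np.array([55,y,21.5]) for y in(-27.5,27.5)]+[p+R@np.array([25,y,-6]) for y in(-8,8)])
print('pred lid end, rib end',pr.round())
hsv=cv2.cvtColor(f['color'],cv2.COLOR_RGB2HSV);k=cv2.inRange(hsv,np.array((45,100,40)),np.array((80,255,255)))
ys,xs=np.nonzero(k);print('top row of green',ys.min(),xs[ys<ys.min()+4].min(),xs[ys<ys.min()+4].max())
r=rect(f,(5,120,20),(15,255,110),(290,90,480,150),48,'stop')
E
```

```text
time_s: 5.5
ee_pos: [564.9, 0.5, 140.0]
ee_rot: [-176.1, 0.6, 87.3]
force: [0.4, 0.1, -1.7]
gripper_width: 15.9
TCP [563.4   0.6 138.6] [-175.8    0.6   87.3] tool dx dy mm [ 5.8 -0.4] turn 0.7
[-1.25230666 -0.31557878 -2.15587357]
pred lid end, rib end [[272. 154.]
 [360. 154.]
 [302. 212.]
 [331. 212.]]
top row of green 148 275 365
stop xy [638.9  62.3] size [ 0.8 23.8] ang 87.4 px [412. 136.]
```

View pics/w4.png

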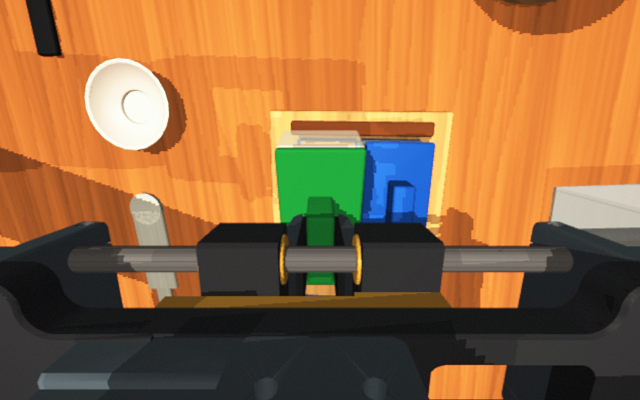

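The held lid end is at (275–365,148), about 4 mm further along +y than assumed, so it caught the end stop at (360,128). I'll set it a little back and lower again.

```bash
python3 -m jog '[[[0.05,0.3,1.6],0.6,0],[[0,0.2,1.4],0,0]]'
python3 -c "
from h import *
delta([564,1.4],86.6)"
```

```text
time_s: 5.8
ee_pos: [564.8, 0.3, 105.9]
ee_rot: [-175.7, 0.8, 86.8]
force: [-8.8, -2.0, 35.9]
gripper_width: 15.4
TCP [5.648e+02 3.000e-01 1.059e+02] [-175.7    0.8   86.8] tool dx dy mm [ 1.1 -0.9] turn 0.2
```

```bash
python3 - <<'E'
from h import *
import pickle
from scipy.spatial.transform import Rotation as Ro
f=grab('wrist','w5.png');g=grab('scene','s5.png');pickle.dump((f,g),open('w5.pkl','wb'))
s=telemetry.state();print(s['force'],s['torque'],s['ee_pos'])
a,b=pickle.load(open('f0.pkl','rb'))
T=lambda p,z=18: ray(a,(322+(p[0]+.5)/5.5-.5,135+(p[1]+.5)/5.5-.5),z)[:2].round(1)
print('stop inner',T((93,62),48),T((73,278),48),'outer',T((66,57),48),T((50,278),48))
f4=pickle.load(open('w4.pkl','rb'))
p=np.array([563.4,.6,138.6]);R=Ro.from_euler('xyz',[-175.8,.6,87.3],degrees=True).as_matrix()
for th in(-12,-8,-4,0,4,8,12):
    Q=Ro.from_euler('y',th,degrees=True).as_matrix(); piv=np.array([0,0,-1.])
    print(th,proj(f4,[p+R@(piv+Q@(np.array(v)-piv)) for v in([55,-27.5,21.5],[55,27.5,21.5],[55,-27.5,66.5],[55,27.5,66.5],[-25,0,-6])]).round().tolist())
o=np.zeros((400,760,3),np.uint8);o[:,:300]=f['color'][:,200:500];x=cv2.resize(g['color'][200:360,160:345],None,fx=2.48,fy=2.48);o[:396,301:301+x.shape[1]]=x[:396,:459]
cv2.imwrite('pics/c5.png',o[:,:,::-1])
E
```

```text
[-0.72163247 -0.9374085   0.81163305] [-0.35643089  0.15777452 -0.01341211] [5.65254023e+02 4.16111609e-01 1.05949668e+02]
stop inner [652.1  59. ] [534.5  67.6] outer [654.6  73.6] [534.3  80. ]
-12 [[275.0, 162.0], [358.0, 162.0], [284.0, 168.0], [350.0, 168.0], [316.0, 296.0]]
-8 [[274.0, 159.0], [359.0, 159.0], [283.0, 162.0], [351.0, 162.0], [316.0, 295.0]]
-4 [[273.0, 156.0], [359.0, 156.0], [282.0, 156.0], [351.0, 156.0], [316.0, 294.0]]
0 [[272.0, 154.0], [360.0, 154.0], [281.0, 150.0], [352.0, 150.0], [316.0, 293.0]]
4 [[271.0, 152.0], [361.0, 152.0], [281.0, 144.0], [353.0, 144.0], [316.0, 292.0]]
8 [[270.0, 150.0], [363.0, 151.0], [280.0, 139.0], [354.0, 139.0], [316.0, 291.0]]
12 [[269.0, 149.0], [364.0, 149.0], [279.0, 133.0], [355.0, 133.0], [316.0, 289.0]]
```

View pics/c5.png

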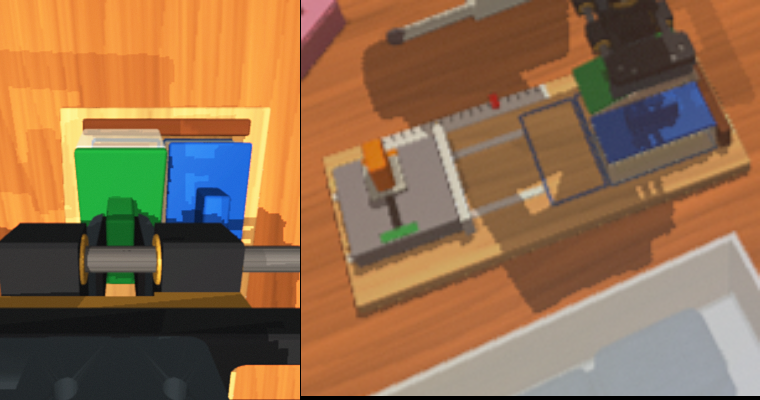

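The views show the green box pitched nose-up in the pads by about 12°, lid end at (75–165,148) in the left panel. Its -y edge touches the slab first. Pressing down gently with a lighter grip should level it.

```bash
python3 -m jog '[[[0,0,0.6],0,0],[[0,0,0.6],0,0],[[0,0,0.6],0,0]]' 10; python3 -c "
from h import *
s=telemetry.state();print(s['torque']);delta([564,6],86.6)"
```

```text
time_s: 6.28
ee_pos: [564.7, 0.6, 99.1]
ee_rot: [-175.9, 0.7, 86.8]
force: [-12.2, -0.3, 46.7]
gripper_width: 16.1
[ 0.17924056  2.51920598 -0.06581575]
TCP [564.7   0.6  99.1] [-175.9    0.7   86.8] tool dx dy mm [ 5.4 -1. ] turn 0.2
```

Height and moments fit a box bridging the end stop top and the slab. I'll lift, back off 20 mm in -y, level it on the slab and then slide forward.

```bash
python3 -m jog '[[[-0.5,0,-2.0],0,0],[[-1.8,0,-0.2],0,0],[[0,-0.1,1.2],0,0],[[0,0,0.8],0,0],[[0,0,0.8],0,0],[[0,0,0.6],0,0]]' 10; python3 -c "
from h import *
s=telemetry.state();print(s['torque']);delta([564,6],86.6)"
```

```text
time_s: 7.02
ee_pos: [560.1, -16.8, 83.8]
ee_rot: [-175.7, -0.1, 86.5]
force: [-5.6, 10.8, 39.2]
gripper_width: 16.1
[ 1.20336083  1.38375282 -0.11108921]
TCP [560.1 -16.8  83.8] [-1.757e+02 -1.000e-01  8.650e+01] tool dx dy mm [23.   2.5] turn -0.1
```

```bash
python3 -m jog '[[[0,0,0.3],0,0],[[0,0,0.3],0,0],[[0,0,0.3],0,0]]' 10; python3 -c "
from h import *
import pickle
s=telemetry.state();print(s['torque'],s['force']);delta([564,6],86.6)
f=grab('wrist','w6.png');pickle.dump(f,open('w6.pkl','wb'))
rect(f,(45,100,40),(80,255,255),(200,100,380,225),63,'lid part')
hsv=cv2.cvtColor(f['color'],cv2.COLOR_RGB2HSV);k=cv2.inRange(hsv,np.array((45,100,40)),np.array((80,255,255)))
ys,xs=np.nonzero(k);q=ys<ys.min()+4;r=ys.min()+1;print('end',r,xs[q].min(),xs[q].max(),ray(f,(xs[q].min(),r),63),ray(f,(xs[q].max(),r),63))
"
```

```text
time_s: 7.4
ee_pos: [560.0, -16.5, 83.8]
ee_rot: [-175.9, -0.0, 86.6]
force: [-6.6, -0.2, 26.0]
gripper_width: 15.9
[-0.1905587   1.25060881 -0.10788209] [-6.61816828 -0.21116347 26.02949502]
TCP [560.  -16.5  83.8] [-175.9   -0.    86.6] tool dx dy mm [22.7  2.6] turn 0.0
lid part xy [561.3  18.9] size [51.6 55.4] ang 86.8 px [320. 184.]
end 145 276 364 [535.72134975  45.60613937  63.        ] [589.51487359  42.59786385  63.        ]
```

```bash
python3 -m jog '[[[0.9,0.15,-0.05],0,0],[[0.8,0.15,0.05],0,0],[[0,0,0.1],0,0]]' 12; cat >> h.py <<'E'
def greenend():
    f=grab('wrist'); s=telemetry.state()
    hsv=cv2.cvtColor(f['color'],cv2.COLOR_RGB2HSV);k=cv2.inRange(hsv,np.array((45,100,40)),np.array((80,255,255)))
    ys,xs=np.nonzero(k);q=ys<ys.min()+4;r=ys.min()+1
    e=(ray(f,(xs[q].min(),r),63)+ray(f,(xs[q].max(),r),63))/2
    print('box centre est',(e[:2]-[3.2,54.9]).round(1),s['force'].round(1)); return f
E
python3 -c "
from h import *
delta([562.3,6.4],86.6);greenend()"
```

```text
time_s: 7.82
ee_pos: [563.6, -1.9, 83.9]
ee_rot: [-175.9, 0.3, 86.7]
force: [-2.5, 1.6, 16.6]
gripper_width: 16.3
TCP [563.6  -1.9  83.9] [-175.9    0.3   86.7] tool dx dy mm [ 8.2 -1.8] turn 0.1
box centre est [563.    4.3] [-2.8 -2.  14. ]
```

```bash
python3 -m jog '[[[0.2,0,0.1],0,0],[[0,0,0],0,0.4],[[0,0,0],0,0.45],[[0,0,-4],0,0.45],[[0,0,-6],0,0.45]]'
python3 - <<'E'
from h import *
import pickle
f=grab('wrist','w7.png');pickle.dump(f,open('w7.pkl','wb'))
rect(f,(45,100,40),(80,255,255),(150,60,380,300),63,'green')
rect(f,(105,130,50),(130,255,255),(330,100,480,240),63,'blue part')
delta([562.3,6.4],86.6)
E
```

```text
time_s: 8.5
ee_pos: [565.1, 0.7, 178.5]
ee_rot: [-174.6, 0.5, 86.9]
force: [0.4, 0.0, 0.0]
gripper_width: 41.0
green xy [561.1   7.7] size [104.7  54.5] ang 86.7 px [326. 194.]
blue part xy [607.7  11.6] size [97.6 85.3] ang 86.9 px [381. 177.]
TCP [570.1   0.7 187.3] [-175.5    0.4   86.9] tool dx dy mm [ 5.3 -8.1] turn 0.3
```

View pics/w7.png

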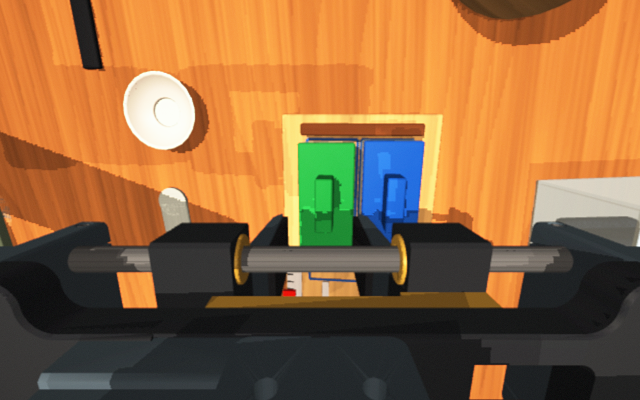

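Green lies flat in the near outline: lid at (326,194), next to blue at (392,190), both parallel to the stop. Now on to the white box.

```bash
python3 -m jog '[[[5.95,-1.28,-0.3],0,0.5],[[5.95,-1.28,-0.3],0,0.5],[[5.95,-1.28,-0.3],0,0.5],[[5.95,-1.28,-0.3],0,0.5],[[5.95,-1.28,-0.3],0,0.5],[[5.95,-1.28,-0.3],0,0.5],[[0,0,0],-10.5,0.5],[[0,0,0],-10.5,0.5],[[0,0,0],-10.5,0.5],[[0,0,0],-10.5,0.5]]' 60
python3 -m jog '[[[0,0,0],-10.5,0.5],[[0,0,0],-10.5,0.5],[[0,0,0],-10.5,0.5],[[0,0,0],-10.5,0.5],[[0,0,0],-10.5,0.5],[[0,0,0],0,0.5]]'
python3 - <<'E'
from h import *
import pickle
f=grab('wrist','w8.png');pickle.dump(f,open('w8.pkl','wb'))
delta([512.9,361.9],182)
print(proj(f,[[512.9,361.9,45],[458,361.9,45]]).round())
rect(f,(0,0,130),(180,60,255),(250,80,390,250),45,'white')
E
```

```text
time_s: 9.8
ee_pos: [511.0, 376.3, 190.8]
ee_rot: [-175.6, -3.0, 129.4]
force: [0.6, -0.1, -0.4]
gripper_width: 45.7
time_s: 10.55
ee_pos: [507.2, 378.1, 177.2]
ee_rot: [-179.4, -6.2, -176.9]
force: [0.8, -0.5, -0.2]
gripper_width: 45.6
TCP [507.1 378.1 177.2] [-179.4   -6.2 -176.9] tool dx dy mm [ -4.9 -16.5] turn 1.1
[[305. 217.]
 [308. 165.]]
white xy [494. 361.] size [68.9 54.3] ang 3.4 px [306. 199.]
```

```bash
python3 -m jog '[[[-1.7,-1.65,3],0.5,0.5],[[0,0,4.5],0,0.5],[[0,0,0],0,0.5]]'
python3 -c "
from h import *
delta([513.5,362],182.7)"
```

```text
time_s: 10.98
ee_pos: [517.0, 361.8, 97.9]
ee_rot: [-179.3, -6.2, -177.9]
force: [0.7, 0.5, 0.9]
gripper_width: 45.8
TCP [517.  361.8  97.9] [-179.3   -6.2 -177.9] tool dx dy mm [3.5 0.3] turn -0.6
```

```bash
python3 -m jog '[[[0,0,2.9],-0.6,0.5],[[0,0,0],0,0.2],[[0,0,0],0,0],[[0,0,0],0,0],[[0,0,0.3],0,0],[[0,0,0.4],0,0],[[0,0,0.4],0,0],[[0,0,0.4],0,0]]' 20
python3 -c "
from h import *
delta([513.5,362],182.7);s=telemetry.state();print(s['force'],s['torque'])"
```

```text
time_s: 11.98
ee_pos: [518.3, 364.2, 74.4]
ee_rot: [-179.9, -5.2, -177.4]
force: [-2.5, -3.0, 16.6]
gripper_width: 16.0
TCP [518.3 364.2  74.4] [-179.9   -5.2 -177.4] tool dx dy mm [ 4.9 -2. ] turn -0.1
[-2.46731584 -2.99422192 16.60179026] [-0.61721407  0.98407522  0.11416356]
```

```bash
python3 - <<'E'
from h import *
f=grab('wrist');g=grab('scene');
p=proj(g,[513.5,362,40])[0].astype(int)
x0=max(0,p[0]-60);y0=max(0,p[1]-45)
c=cv2.resize(g['color'][y0:y0+100,x0:x0+115],None,fx=4,fy=4,interpolation=cv2.INTER_CUBIC)
o=np.zeros((400,800,3),np.uint8);o[:,:340]=f['color'][:,150:490];o[:400,340:340+c.shape[1]]=c[:400,:460]
cv2.imwrite('pics/c9.png',o[:,:,::-1])
E
```

```text
(no output)
```

View pics/c9.png

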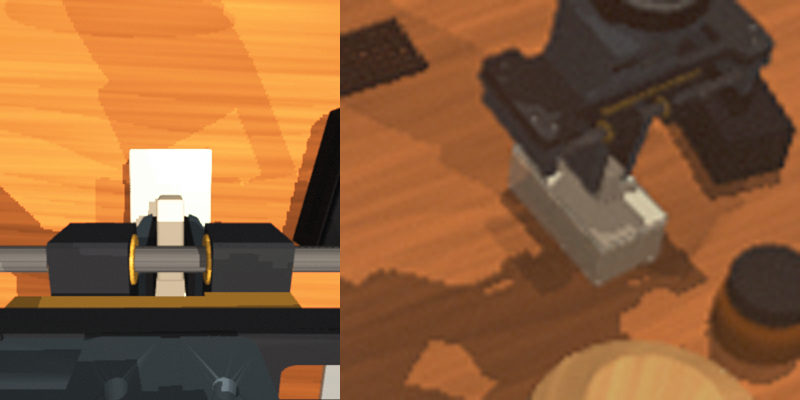

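The left panel shows the white rib gripped at (170,240) with the lid end at (130–212,150). The right panel shows the box standing on the table. Pressing down with a light grip to seat it.

```bash
python3 -m jog '[[[0,0,0.5],0,0],[[0,0,0.5],0,0],[[0,0,0.5],0,0],[[0,0,0.5],0,0],[[0,0,0.3],0,0]]' 4
python3 -c "
from h import *
delta([513.5,362],182.7);s=telemetry.state();print(s['force'],s['torque'])"
```

```text
time_s: 12.7
ee_pos: [520.0, 364.2, 65.2]
ee_rot: [179.9, -4.5, -177.4]
force: [-3.4, -2.1, 8.2]
gripper_width: 16.4
TCP [520.  364.2  65.2] [ 179.9   -4.5 -177.4] tool dx dy mm [ 6.6 -1.9] turn -0.1
[-3.36093007 -2.05887667  8.18046869] [-0.49150335  0.55799115  0.06150924]
```

```bash
python3 -m jog '[[[0,0,0.6],0,0],[[0,0,0.6],0,0],[[0,0,0.6],0,0],[[0,0,0.6],0,0],[[0,0,0.6],0,0],[[0,0,0.6],0,0],[[0,0,0.6],0,0],[[0,0,0.6],0,0]]' 4
python3 -c "
from h import *
f=grab('wrist')
delta([513.5,362],182.7);s=telemetry.state();print(s['force'],s['torque'])
hsv=cv2.cvtColor(f['color'],cv2.COLOR_RGB2HSV);k=cv2.inRange(hsv,np.array((0,0,130)),np.array((180,60,255)));k[:,:270]=0;k[:,370:]=0;k[:100]=0;k[230:]=0
ys,xs=np.nonzero(k);r=[y for y in range(100,230) if (k[y]>0).sum()>40][0];q=np.nonzero(k[r+1])[0];print(r,q.min(),q.max(),ray(f,(q.min(),r),45),ray(f,(q.max(),r),45))
"
```

```text
time_s: 13.7
ee_pos: [519.7, 364.2, 64.8]
ee_rot: [179.3, -3.3, -177.4]
force: [-6.4, -6.0, 25.9]
gripper_width: 16.4
TCP [519.7 364.2  64.8] [ 179.3   -3.3 -177.4] tool dx dy mm [ 6.3 -1.9] turn -0.1
[-6.71463204 -5.04770242 25.94431084] [-1.18329747  1.29991659 -0.06458245]
145 277 363 [460.56333788 335.65074982  45.        ] [458.10362127 388.85173108  45.        ]
```

```bash
python3 -m jog '[[[0,0,-0.2],0,0.3],[[0.55,0,0],0,0.3],[[0,0,0.2],0,0],[[0,0,0.6],0,0],[[0,0,0.7],0,0],[[0,0,0.7],0,0],[[0,0,0.7],0,0],[[0,0,0.7],0,0],[[0,0,0.7],0,0],[[0,0,0.7],0,0]]' 4
python3 -m jog '[[[0,0,0],0,0],[[0,0,0],0,0],[[0,0,0],0,0]]' 45
python3 -c "
from h import *
delta([513.5,362],182.7);s=telemetry.state();print(s['force'],s['torque'])"
```

```text
time_s: 15.0
ee_pos: [515.1, 364.6, 64.5]
ee_rot: [178.8, -2.2, -177.3]
force: [-10.8, -7.7, 39.9]
gripper_width: 16.4
time_s: 15.38
ee_pos: [514.9, 364.4, 64.8]
ee_rot: [178.9, -2.2, -177.3]
force: [-1.5, -0.9, 6.7]
gripper_width: 15.9
TCP [514.9 364.4  64.8] [ 178.9   -2.2 -177.3] tool dx dy mm [ 1.5 -2.3] turn 0.0
[-1.51166487 -0.8501987   6.71991435] [-0.26482208  0.25111625  0.00103729]
```

```bash
python3 -m jog '[[[0,0,-6],0,0],[[0,0,-6],0,0],[[-0.63,-5.6,-0.2],0,0],[[-0.63,-5.6,-0.2],0,0],[[-0.63,-5.6,-0.2],0,0],[[-0.63,-5.6,-0.2],0,0],[[-0.63,-5.6,-0.2],0,0],[[-0.63,-5.6,-0.2],0,0],[[-0.63,-5.6,-0.2],0,0],[[-0.63,-5.0,-0.2],6,0]]'
python3 - <<'E'
from h import *
import pickle
f=grab('wrist','w10.png');pickle.dump(f,open('w10.pkl','wb'))
delta([586.2,-81.6],176.6);s=telemetry.state();print(s['force'])
from scipy.spatial.transform import Rotation as Ro
p=s['ee_pos'];R=Ro.from_euler('xyz',s['ee_rot'],degrees=True).as_matrix()
for th in(-12,-6,0,6,12):
    Q=Ro.from_euler('y',th,degrees=True).as_matrix()
    print(th,proj(f,[p+R@Q@np.array(v) for v in([55,-27.5,20],[55,27.5,20])]).round().tolist())
k=cv2.inRange(cv2.cvtColor(f['color'],cv2.COLOR_RGB2HSV),np.array((0,0,110)),np.array((180,60,255)));k[:,:260]=0;k[:,380:]=0;k[230:]=0
for y in range(110,175,3): 
    q=np.nonzero(k[y])[0]
    if len(q)>20: print(y,q.min(),q.max(),len(q))
E
```

```text
time_s: 16.62
ee_pos: [592.9, -85.7, 177.8]
ee_rot: [179.4, -3.4, 177.0]
force: [0.8, 1.5, -1.8]
gripper_width: 15.6
TCP [594.1 -92.3 177.5] [179.8  -3.3 176.7] tool dx dy mm [ 8.5 10.2] turn 0.1
[ 2.6348815  -5.75649267 -1.86374724]
-12 [[267.0, 162.0], [351.0, 162.0]]
-6 [[266.0, 158.0], [352.0, 158.0]]
0 [[264.0, 154.0], [353.0, 155.0]]
6 [[262.0, 152.0], [355.0, 153.0]]
12 [[260.0, 151.0], [356.0, 151.0]]
122 260 329 50
125 260 330 62
128 260 330 62
131 260 329 62
134 260 329 70
137 260 329 70
152 277 362 86
155 278 364 87
158 278 363 86
161 278 363 86
164 260 363 103
167 260 363 103
170 262 363 100
173 278 363 86
```

```bash
python3 -m jog '[[[0.35,0.9,2.5],0,0],[[0,0,2],0,0],[[0,0,0],0,0]]'
python3 -c "
from h import *
delta([586.2,-82.1],176.6)"
```

```text
time_s: 17.05
ee_pos: [587.8, -84.8, 127.0]
ee_rot: [179.7, -3.7, 176.4]
force: [-0.1, 0.4, -2.1]
gripper_width: 15.8
TCP [587.8 -84.8 127. ] [179.7  -3.7 176.4] tool dx dy mm [1.8 2.6] turn -0.2
```

```bash
python3 -m jog '[[[-0.1,0.22,1.8],0,0],[[0,0,1.0],0,0],[[0,0,0.6],0,0]]' 30
python3 -m jog '[[[0,0,0.5],0,0],[[0,0,0.5],0,0],[[0,0,0.5],0,0],[[0,0,0.5],0,0],[[0,0,0.5],0,0]]' 8
python3 -c "
from h import *
delta([586.2,-82.1],176.6);s=telemetry.state();print(s['force'],s['torque'])
f=grab('wrist')
k=cv2.inRange(cv2.cvtColor(f['color'],cv2.COLOR_RGB2HSV),np.array((0,0,130)),np.array((180,60,255)));k[:,:270]=0;k[:,370:]=0
r=[y for y in range(100,230) if (k[y]>0).sum()>60][0];q=np.nonzero(k[r+3])[0];print(r,q.min(),q.max());a=ray(f,(q.min(),r),63);b=ray(f,(q.max(),r),63);print(a,b,(a+b)[:2]/2+[54.9,-3.2])
"
```

```text
time_s: 17.42
ee_pos: [588.2, -81.8, 92.7]
ee_rot: [179.7, -3.6, 176.5]
force: [-0.4, -0.1, -2.3]
gripper_width: 16.1
time_s: 18.05
ee_pos: [587.2, -81.4, 82.7]
ee_rot: [179.8, -3.3, 176.5]
force: [-7.0, 1.1, 23.4]
gripper_width: 15.9
TCP [587.2 -81.4  82.7] [179.8  -3.3 176.5] tool dx dy mm [ 0.9 -0.7] turn -0.1
[-6.95719449  1.09007026 23.393301  ] [ 0.09133526  1.52392582 -0.02735169]
152 277 363
[ 529.55933687 -103.92140468   63.        ] [532.78826077 -50.55867225  63.        ] [586.07379882 -80.44003847]
```

```bash
python3 -m jog '[[[0,0,0],0,0.3],[[0,0,0],0,0.4],[[0,0,-5],0,0.4],[[0,0,-6],0,0.4],[[0,0,0],0,0.4],[[0.6,-5.5,-0.3],0,0.5],[[0.6,-5.5,-0.3],0,0.5],[[0.6,-4.5,-0.3],0,0.5],[[0,0,0],0,0.5]]'
python3 - <<'E'
from h import *
import pickle
f=grab('wrist','w11.png');g=grab('top');h=grab('scene');pickle.dump((f,g,h),open('w11.pkl','wb'))
delta([558.4,-245.8],176.6)
o=np.zeros((560,800,3),np.uint8);o[:300,:640]=f['color'][:300]
c=cv2.resize(g['color'][130:212,320:470],None,fx=3,fy=3,interpolation=cv2.INTER_CUBIC);o[300:546,:450]=c
cv2.imwrite('pics/c11.png',o[:,:,::-1])
E
```

```text
time_s: 19.23
ee_pos: [566.4, -239.2, 201.5]
ee_rot: [179.7, -3.3, 176.7]
force: [1.1, -0.6, -0.7]
gripper_width: 45.8
TCP [ 567.1 -235.7  201.7] [179.6  -3.3 176.9] tool dx dy mm [  8.2 -10.5] turn 0.3
```

View pics/c11.png

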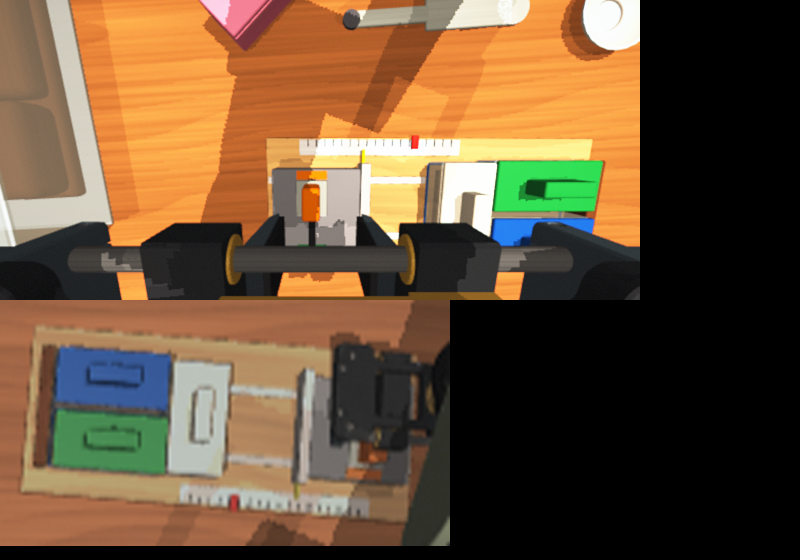

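The layer is complete: green (550,185), white (465,190) and blue (545,230) lie in their outlines. In the wrist panel the fin is at (311,200), the pointer tip at (363,150) and the mark at (415,142). Numeric check next.

```bash
cat >> h.py <<'E'
C=np.array([584.1,-108.8]);EX=np.array([.9983,-.0586]);EY=np.array([.0586,.9983])
org=lambda p:np.round([(np.array(p[:2])-C)@EX,(np.array(p[:2])-C)@EY],1)
def cen(f,lo,hi,box,z,n):
    k=cv2.inRange(cv2.cvtColor(f['color'],cv2.COLOR_RGB2HSV),np.array(lo),np.array(hi)); x0,y0,x1,y1=box
    k=k[y0:y1,x0:x1]; nn,l,st,ce=cv2.connectedComponentsWithStats(k)
    if nn<2: print(n,'none');return None
    i=1+np.argmax(st[1:,4]); c=ce[i]+[x0,y0]; p=ray(f,c,z)
    print(n,'px',c.round(1),'bb',st[i][:2]+[x0,y0],st[i][2:4],'area',st[i][4],'world',p[:2].round(1),'org',org(p)); return p
E
python3 - <<'E'
from h import *
import pickle
f,g,h=pickle.load(open('w11.pkl','rb'))
for n,lo,hi,b in(('green',(45,100,40),(80,255,255),(330,160,380,192)),('white',(0,0,140),(180,45,255),(374,148,400,192)),('blue',(105,130,50),(130,255,255),(330,140,385,172))):
    r=rect(g,lo,hi,b,63,n);print(org(r[0]))
cen(f,(0,180,120),(4,255,255),(390,125,440,155),22,'mark')
cen(f,(24,150,150),(34,255,255),(350,145,378,170),22,'ptr')
cen(f,(6,180,120),(18,255,255),(300,178,325,240),71,'fin')
for p in((302,222),(320,222),(302,212),(320,212)): print('fin pt z91',p,ray(f,p,91).round(1))
hsv=cv2.cvtColor(f['color'],cv2.COLOR_RGB2HSV)
print([(y,hsv[y,311].tolist()) for y in range(168,230,4)])
E
```

```text
green xy [559.7   6.1] size [108.4  55.4] ang 86.7 px [356. 177.]
[-31.1 113.3]
white xy [579.3 -85. ] size [120.7  67. ] ang 0.5 px [387. 171.]
[-6.2 23.5]
blue xy [621.5   5.1] size [110.1  53.2] ang 86.5 px [357. 156.]
[ 30.7 115.9]
mark px [414.6 141.5] bb [412 136] [ 7 13] area 75 world [ 504.8 -122.5] org [-78.4 -18.3]
ptr px [363.1 156.1] bb [362 150] [ 4 13] area 42 world [ 518.3 -183.5] org [-61.3 -78.4]
fin px [310.  203.4] bb [302 184] [18 38] area 600 world [ 562.7 -248.1] org [ -13.2 -140.4]
fin pt z91 (302, 222) [ 577.2 -256.4   91. ]
fin pt z91 (320, 222) [ 578.2 -238.7   91. ]
fin pt z91 (302, 212) [ 567.1 -255.7   91. ]
fin pt z91 (320, 212) [ 568.2 -238.1   91. ]
[(168, [14, 108, 120]), (172, [16, 253, 250]), (176, [20, 249, 255]), (180, [26, 36, 114]), (184, [12, 169, 181]), (188, [14, 255, 250]), (192, [13, 253, 220]), (196, [12, 250, 213]), (200, [12, 245, 212]), (204, [12, 247, 213]), (208, [12, 249, 211]), (212, [12, 253, 210]), (216, [12, 253, 210]), (220, [12, 250, 194]), (224, [0, 0, 20]), (228, [30, 23, 22])]
```

```bash
python3 -m jog '[[[0,-1.1,4],0.3,0.5],[[0,0,4.5],0,0.5],[[0,0,0],0,0.5]]'
python3 -c "
from h import *
delta([560,-246.8],176.6)"
```

```text
time_s: 19.75
ee_pos: [563.1, -241.7, 114.8]
ee_rot: [179.6, -3.3, 176.9]
force: [-0.7, -0.1, 0.2]
gripper_width: 45.7
TCP [ 563.1 -241.7  114.8] [179.6  -3.3 176.9] tool dx dy mm [ 2.9 -5.3] turn 0.3
```

```bash
python3 -m jog '[[[0.05,-0.5,3.9],0.3,0.5],[[0,0,0],0,0.3],[[0,0,0],0,0],[[0,0,0],0,0],[[0,0,0],0,0]]' 40
python3 -c "
from h import *
s=telemetry.state();print(s['force'],s['torque'])
f=grab('wrist')
delta([560,-246.8],176.6)
cen(f,(0,180,120),(4,255,255),(320,80,600,235),22,'mark')
cen(f,(22,120,120),(36,255,255),(340,80,420,235),22,'ptr')
"
```

```text
time_s: 20.38
ee_pos: [565.7, -246.6, 83.1]
ee_rot: [180.0, -2.6, 176.9]
force: [0.2, -2.8, -11.5]
gripper_width: 17.9
[  0.18313189  -2.80137419 -11.46743438] [-0.53171412 -0.15239327 -0.2297647 ]
TCP [ 565.7 -246.7   83. ] [180.   -2.6 176.9] tool dx dy mm [ 5.7 -0.4] turn 0.3
mark px [479.8 135.8] bb [474 126] [13 21] area 237 world [ 504.9 -121.6] org [-78.3 -17.4]
ptr px [364.4 165.5] bb [340 157] [51 18] area 734 world [ 522.6 -209.3] org [ -55.5 -103.9]
```

```bash
python3 -m jog '[[[0,1,0],0,0],[[0,1,0],0,0],[[0,1,0],0,0],[[0,1,0],0,0],[[0,1,0],0,0],[[0,0,0],0,0]]' 40
cat >> h.py <<'E'
def chk():
    s=telemetry.state();f=grab('wrist');print('F',s['force'].round(1),'TCP',s['ee_pos'].round(1),s['ee_rot'].round(1))
    m=cen(f,(0,180,120),(4,255,255),(320,80,600,235),22,'mark')
    cen(f,(22,150,120),(34,255,255),(330,100,420,175),22,'ptr')
    return f
E
python3 -c "
from h import *
chk()"
```

```text
time_s: 21.18
ee_pos: [568.4, -201.7, 83.0]
ee_rot: [-179.5, -2.5, 176.8]
force: [0.8, -3.7, -6.0]
gripper_width: 17.5
F [ 0.8 -3.7 -6. ] TCP [ 568.4 -201.7   83. ] [-179.5   -2.5  176.8]
mark px [420.4 135. ] bb [415 125] [12 21] area 226 world [ 504.9 -122.3] org [-78.3 -18.2]
ptr px [401.4 158.9] bb [399 148] [ 6 21] area 107 world [ 521.9 -136.6] org [-60.5 -31.4]
```

```bash
python3 -m jog '[[[0,0.7,0],0,0],[[0,0.6,0],0,0],[[0,0.1,0],0,0]]' 40
python3 -c "
from h import *
f=chk();import pickle;pickle.dump(f,open('w12.pkl','wb'))"
```

```text
time_s: 21.6
ee_pos: [569.0, -190.6, 83.0]
ee_rot: [-179.3, -2.5, 176.7]
force: [-0.3, -3.6, -5.3]
gripper_width: 18.0
F [-0.3 -3.6 -5.3] TCP [ 569.  -190.6   83. ] [-179.3   -2.5  176.7]
mark px [405.8 134.6] bb [401 125] [11 21] area 213 world [ 504.7 -122.4] org [-78.5 -18.2]
ptr px [401.6 157.7] bb [399 146] [ 6 23] area 120 world [ 521.6 -125.6] org [-61.4 -20.4]
```

```bash
python3 -m jog '[[[0,0.35,0],0,0],[[0,0.12,0],0,0],[[0,0.1,0],0,0]]' 40
python3 - <<'E'
from h import *
f=chk();import pickle;pickle.dump(f,open('w12.pkl','wb'))
c=cv2.resize(f['color'][110:260,270:470],None,fx=4,fy=4,interpolation=cv2.INTER_CUBIC)
# overlay: organiser-x line through the mark at z=20
q=lambda x,y,z:(proj(f,[*(C+x*EX+y*EY),z])[0]-[270,110])*4
cv2.line(c,tuple(q(-85,-18.2,22).astype(int)),tuple(q(-45,-18.2,22).astype(int)),(255,0,255),1)
cv2.imwrite('pics/c12.png',c[:,:,::-1])
E
```

```text
time_s: 22.02
ee_pos: [569.2, -187.3, 83.0]
ee_rot: [-179.2, -2.5, 176.7]
force: [-0.2, -5.8, -7.3]
gripper_width: 17.8
F [-0.2 -5.8 -7.3] TCP [ 569.2 -187.3   83. ] [-179.2   -2.5  176.7]
mark px [401.6 134.8] bb [396 125] [12 21] area 217 world [ 504.8 -122.4] org [-78.3 -18.3]
ptr px [401.7 157.6] bb [399 146] [ 6 23] area 120 world [ 521.8 -122.4] org [-61.4 -17.2]
```

View pics/c12.png

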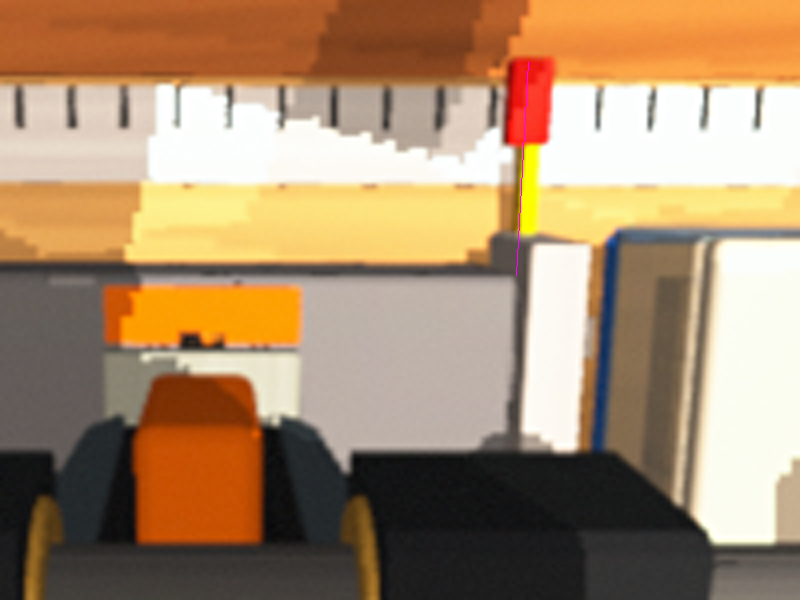

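The pointer (528,190 in the crop) is in line with the red mark (530,100), within about 1 mm. The lever is still open at the orange patch. Holding, then closing.

```bash
python3 -m jog '[[[0,0.08,0],0,0],[[0,0.08,0],0,0],[[0,0.08,0],0,0],[[0,0.08,0],0,0],[[-0.4,0.08,0],0,0],[[-0.4,0.08,0],0,0]]' 40
python3 -c "
from h import *
chk()"
```

```text
time_s: 22.82
ee_pos: [574.7, -187.2, 83.0]
ee_rot: [-179.0, -2.8, 176.6]
force: [-3.3, -6.1, -3.5]
gripper_width: 17.8
F [-3.3 -6.1 -3.5] TCP [ 574.7 -187.2   83. ] [-179.    -2.8  176.6]
mark px [401.5 127.7] bb [396 117] [12 23] area 217 world [ 504.8 -122.4] org [-78.4 -18.2]
ptr px [402.  150.5] bb [399 139] [ 7 23] area 119 world [ 521.6 -122.1] org [-61.6 -17. ]
```

```bash
python3 -m jog '[[[-0.6,0.07,0],0,0],[[-0.6,0.07,0],0,0],[[-0.6,0.07,0],0,0],[[-0.5,0.07,0],0,0]]' 40
python3 -c "
from h import *
chk()"
```

```text
time_s: 23.38
ee_pos: [594.2, -188.4, 82.9]
ee_rot: [-178.9, -3.3, 176.5]
force: [-3.2, -5.4, -3.4]
gripper_width: 17.7
F [-3.2 -5.4 -3.4] TCP [ 594.2 -188.4   82.9] [-178.9   -3.3  176.5]
mark px [403.1 100.3] bb [398  90] [12 23] area 227 world [ 504.3 -122.1] org [-78.8 -18. ]
ptr px [403.6 123.8] bb [401 113] [ 6 21] area 97 world [ 521.2 -121.9] org [-62.1 -16.7]
```

```bash
python3 -m jog '[[[-0.6,0.06,0],0,0],[[-0.6,0.06,0],0,0],[[-0.5,0.06,0],0,0],[[-0.4,0.07,0],0,0]]' 40
python3 -c "
from h import *
f=chk()
cv2.imwrite('pics/w13.png',f['color'][:,:,::-1])
cen(f,(45,120,60),(80,255,255),(250,130,400,300),45,'greenpatch')"
```

```text
time_s: 23.92
ee_pos: [605.4, -189.1, 82.8]
ee_rot: [-178.9, -4.6, 176.5]
force: [-10.1, -5.0, 1.6]
gripper_width: 17.8
F [-10.1  -5.    1.6] TCP [ 605.4 -189.1   82.8] [-178.9   -4.6  176.5]
mark px [403.1  88.3] bb [398  80] [12 19] area 189 world [ 505.2 -122.2] org [-78. -18.]
ptr px [403.9 108.3] bb [402 100] [ 5 18] area 68 world [ 519.5 -121.7] org [-63.8 -16.7]
greenpatch none
```

```bash
python3 -m jog '[[[-0.3,0.05,0],0,0],[[-0.3,0.05,0],0,0]]' 40
python3 -c "
from h import *
chk();f=chk();g=grab('top')
for n,lo,hi,b in(('green',(45,100,40),(80,255,255),(330,160,380,192)),('blue',(105,130,50),(130,255,255),(330,140,385,172))):
    r=rect(g,lo,hi,b,63,n);print(org(r[0]))
job_done()"
```

```text
time_s: 24.22
ee_pos: [605.5, -189.2, 82.7]
ee_rot: [-178.9, -5.4, 176.5]
force: [-7.8, -3.2, -1.2]
gripper_width: 18.1
F [-7.8 -3.2 -1.2] TCP [ 605.5 -189.2   82.7] [-178.9   -5.4  176.5]
mark px [402.5  88.9] bb [397  80] [12 20] area 199 world [ 504.5 -122.1] org [-78.7 -17.9]
ptr px [403.4 109.6] bb [401 100] [ 5 19] area 70 world [ 519.5 -121.6] org [-63.8 -16.6]
F [-9.1 -4.5  0.5] TCP [ 605.5 -189.2   82.7] [-178.9   -5.4  176.5]
mark px [402.5  88.9] bb [397  80] [12 20] area 200 world [ 504.5 -122.1] org [-78.6 -17.9]
ptr px [403.5 109.3] bb [401 100] [ 5 19] area 70 world [ 519.2 -121.6] org [-64.  -16.6]
green xy [559.7   6.1] size [108.4  55.4] ang 86.8 px [356. 177.]
[-31.1 113.3]
blue xy [621.7   5. ] size [110.2  53.2] ang 86.3 px [357. 156.]
[ 30.8 115.8]
the job is handed in; nothing more can be done
```

The layer is finished and the job is handed in at about 24 s of the 72 s limit. The gripper is still holding the cam lever fully closed, with the leg at the mark.

**Boxes:** The green box is in the near outline and the white box crossways in the cross outline, both let go. By my measurements both are within about 2 mm of centre. I measured white just before letting go; the top-view re-measure afterwards was spoiled by the pale rails in its colour mask, so I confirmed it by eye in the next picture. Blue's position did not change.

**Leg and lever:** I pushed the leg in by the fin until the pointer was in line with the mark, and waited about 0.5 s with the lever open. I then closed it. The tool moved 36 mm and met the stop with about 10 N.

**Last check:** The pointer is about 1.3 mm past the mark by camera, and the fingers are bearing on the lever with about 9 N (x) and 4.5 N (y).

**What went wrong on the way:**
- **Green box:** it pitched in the pads and caught on the end stop. I lifted it, levelled it on the slab and slid it into place.
- **Contact force:** the reading reached about 47 N while the green box was jammed on the stop. That is above 40 N, but it came through the held box, not the arm or gripper body.
- **Tool tilt:** the tool drifted a few degrees off vertical over the job and ended at about 5°.

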